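# Reset the evaporator's safety interlock with its button pair

### The job

Reset the evaporator's safety interlock: with the fingertips, push the clear guard with the orange front fully back off the two yellow buttons, then press both yellow buttons right down together, one fingertip on each, keep both down without a break for at least three seconds, and let both come up again. Leave the guard open. Only touch and push, grasp nothing; do not press the two blue buttons and leave the bottle, jar and beaker where they stand.

Things in the scene. Friction and masses are not known exactly. Their poses are not given: they have to be found in the camera images.
- station: The reset station: a fixed cream box, 230 (x) x 160 (y) x 50 mm high, standing level on the bench with two yellow buttons on its top. Origin at the centre of its underside; its own x points from its near end to its far end (the way the guard opens), its own y along the line through the two buttons, z up.
- guard (a joint): How far the guard is slid back, in m: 0 covers the buttons, 0.09 is the end stop, fully back. It slides along the station's own +x, keeps its place where it is left, and takes 2 to 3 N to push slowly. It is a see-through hood, 95 (x) x 124 (y) mm, whose top is 58 mm above the station's top (108 mm above the bench); its near face is an orange plate, with an orange strip 14 mm wide along the near edge of its top. Fully back, that face is 42 mm beyond the buttons' centres.
- guard_face (a point): Centre of the guard's orange near face, the place to push: the plate is 124 mm wide (station's y) and reaches from 28 to 58 mm above the station's top, so fingertips pushing it 8 mm or more above the yellow buttons' tops pass over the buttons. This point is 43 mm above the station's top and moves with the guard; push along the station's +x.
- reset_left_top (a point): Centre of the top of the left yellow button (on the station's +y side): a flat round cap 30 mm in diameter, its top 24 mm above the station's top (74 mm above the bench) when up, in a fixed black collar 46 mm in diameter and 12 mm high. The two yellow caps' centres lie 60 mm apart, 50 mm towards the near end from the station's centre. The point moves down with the cap.
- reset_right_top (a point): Centre of the top of the right yellow button (on the station's -y side), the same as the left one.
- reset_left (a joint): How far the left yellow button is pressed, in m: 0 up, 0.008 right down against its stop. It is sprung, springs back when let go, and takes about 5 N to go fully down (each button).
- reset_right (a joint): The same for the right yellow button.
- lift_panel: The lift jog panel, to be left alone: a fixed grey box, 120 (x) x 140 (y) x 45 mm high, with two blue buttons of 30 mm on its top, which stand 24 mm above it. Origin at the centre of its underside, axes like the station's.
- lift_left (a joint): How far the left blue button is pressed, in m (0 up, 0.008 down). Not to be pressed.
- lift_right (a joint): How far the right blue button is pressed, in m (0 up, 0.008 down). Not to be pressed.
- wash_bottle: Loose white bottle with a red cap, 66 mm in diameter, 170 mm high, beside the work. Origin at the centre of its underside. Leave alone.
- amber_jar: Loose amber jar with a black cap, 56 mm in diameter, 75 mm high, behind the station. Origin at the centre of its underside. Leave alone.
- beaker: Loose white plastic beaker, 64 mm in diameter at the rim, 65 mm high, behind the lift panel. Origin at the centre of its underside. Leave alone.

How it is judged:
On the way, in this order (a step that is already met when the one before it is completed fails the run):
1. the guard is pushed back off the buttons (at least 80 of its 90 mm) (value of joint guard above 0.08 m), for 0.2 s.
2. both yellow buttons are down (at least 5.5 of 8 mm) together for 3 s without a break (value of joint each of reset_left, reset_right above 0.0055 m), for 3 s.
3. both yellow buttons have come up again (value of joint each of reset_left, reset_right below 0.0015 m), for 0.2 s.
At the end, for the whole second after the job is handed in: The guard is open (at least 80 of 90 mm), all four buttons are up (within 1.5 mm), and the bottle, jar and beaker stand upright and still within 20 mm of where they were (all of step 3 and value of joint guard above 0.08 m and value of joint each of lift_left, lift_right below 0.0015 m and not (distance of wash_bottle from where it was at the start of the episode above 0.02 m) and not (distance of amber_jar from where it was at the start of the episode above 0.02 m) and not (distance of beaker from where it was at the start of the episode above 0.02 m) and angle between each of wash_bottle, amber_jar, beaker's own z axis and vertical below 0.15 rad and linear speed of each of wash_bottle, amber_jar, beaker below 0.02 m/s); the robot touches nothing.
It fails at once if one yellow button is pressed down (over 5.5 mm) while the other is still up (under 1.5 mm) ((value of joint reset_left above 0.0055 m and value of joint reset_right below 0.0015 m) or (value of joint reset_right above 0.0055 m and value of joint reset_left below 0.0015 m)).
It fails at once if a blue button is pressed (over 3 mm) (value of joint any of lift_left, lift_right above 0.003 m).
It fails at once if the bottle, jar or beaker is moved more than 20 mm, lifted or tipped (distance of any of wash_bottle, amber_jar, beaker from where it was at the start of the episode above 0.02 m or angle between any of wash_bottle, amber_jar, beaker's own z axis and vertical above 0.25 rad).
It also fails if it takes over 51 s, if anything falls off the work surface, if the arm or the gripper's body presses on something with over 40 N, if the wrist force passes 120 N, or if a joint passes its speed limit or range.

### The arm

A 6-joint arm with a two-finger parallel gripper is mounted at the origin on the work surface. World frame = base frame: x ahead of the robot, y to its left, z up, the work surface at z = 0. Lengths are in m, angles in rad, forces in N, time in s.
With the tool pointing down it reaches from about 0.35 to 0.775 m from the base axis. Payload 7.3 kg.
Tool frame: the origin (TCP) lies at the very end of the fingers, on their centre line; the grasp point (between the pads) lies tcp_to_grasp behind it (tcp_to_grasp is the distance from the TCP to the grasp point, in m); z points along the fingers, y is the direction in which the jaws open and shut (so a half turn about z gives the same grasp; the last joint's range is limited). The gripper opens to 92 mm and grips with 3 to 60 N. Pads are 19 mm wide; open, the fingers measure 130 mm over their backs; the gripper's body (75 mm by 190 mm) begins 47 mm behind the grasp point.
Start: joints at [1.1, 0.342, 1.524, -0, 1.275, -0.146], TCP at [0.168, 0.498, 0.227] pointing down, gripper open.
Joint ranges: [-2.53, 2.53], [-0.77, 2.02], [0.04, 2.7], [-1, 4.14], [0.28, 2.66], [-3.11, 3.11]. Speed limits (rad/s): [2.57, 2.57, 3.14, 3.14, 3.14, 3.14].

### API

Orientations are given as a unit quaternion [x, y, z, w].
In Python, from station import observe, camera, finish_job, tcp_to_grasp gives the robot as it stands.
- The arm moves only by the tool jog_arm, never from a script. Its argument "targets" is one flat list of numbers, 6 for each row, row after row: the shift along the world's x, y, z in mm, then the turn, a rotation vector about the world's x, y, z in degrees. A call has exactly 5 rows; each row is the pose to reach, as a shift and turn from the pose commanded when the call began; what a row does not reach only later rows make up. A row lasts 1/12 s, in which the tool goes at most 41.7 mm and 7.16 degrees, less where a joint would pass 70% of its speed; a pose out of reach is approached as far as the arm can. A call with a gripper value outside its range is refused whole. "grip" is the opening, from 0 (shut) to 1 (fully open), set as the call begins (left out, the last holds). The fingers move at their own pace and stop on an object; "force" is the grip in N (left out, the last holds). Time passes only in rows, so rows that repeat a pose let the fingers close, or fill a call up. It gives the time, the measured TCP pose, the force and the opening at its end, in the units of the state.
- observe(): the state, without advancing time (a new reading comes with each control period).
- camera(name): name is "scene" or "top" or "wrist"; returns a dict with "color" (384x512x3 uint8, red, green, blue), "mtx" (3x3 intrinsics, pixels), "T" (4x4, takes a point from camera to world coordinates). Camera axes: x right, y down, z forward; pixel columns grow to the right and rows downward; lengths in m; the calibration is good to about 2 mm. A picture is of the moment at which its call begins. There is no depth.
- finish_job(): hands the job in, once; it reports no verdict.
The state is a dict: "time_s": time; "joint_pos": joint angles; "qd": joint speeds; "joint_efforts": joint torques, N m; "tool_pos": TCP position; "orientation": TCP orientation; "wrist_force": force on the tool from outside, world axes, zero at the start; "moment": the same for the moment, N m; "width": finger opening in m.
Only numpy, scipy, OpenCV 4.12 (cv2) and the standard library are available. Lean on these libraries where they do the work, as an engineer would, in place of code of your own. Each camera call takes 0.05 s, during which the arm holds its last target. There are 200 camera calls.

## Working session

There is one attempt and no reset: what is moved stays moved. The work goes in short steps, Python scripts to look and compute and a tool call to move; the robot and the scene stay as the last step left them, time stands still between calls to the robot, and variables do not carry over. Pictures are saved under pics/ and viewed, about 8 in all and at most 12, crops included, and the job is handed in when it is done.

Besides the shell and the picture viewer there is one more tool, called after "Emit:" as name(argument=value, ...) on one line, values as JSON. jog_arm: Moves the arm, as the interface text tells. Its arguments: {"type":"object","properties":{"targets":{"type":"array","items":{"type":"number"}},"grip":{"type":"number"},"force":{"type":"number"}},"required":["targets"]}

```bash
mkdir -p pics
python3 - <<'E'
from station import *
import cv2,numpy as np
s=observe();print(s['time_s'],s['tool_pos'],s['orientation'],s['width'],tcp_to_grasp)
for n in('top','scene'):
    c=camera(n);np.savez(n,**c);cv2.imwrite(f'pics/{n}0.png',cv2.resize(c['color'][:,:,::-1],(800,600),interpolation=cv2.INTER_CUBIC));print(n,c['mtx'].tolist(),c['T'].round(3).tolist())
E
```

```text
0.0 [0.16734113 0.49717813 0.2260508 ] [ 1.61691761e-01  9.86841012e-01 -7.39466676e-04 -2.12381857e-04] 0.0920805683893896 0.0188
top [[459.7628272959417, 0.0, 253.1279256849613], [0.0, 459.7628272959417, 198.5414080348707], [0.0, 0.0, 1.0]] [[0.022, -0.991, 0.136, 0.45], [-1.0, -0.023, -0.006, 0.096], [0.01, -0.136, -0.991, 1.245], [0.0, 0.0, 0.0, 1.0]]
scene [[397.1126803132486, 0.0, 252.8591682331475], [0.0, 397.1126803132486, 191.73544057451804], [0.0, 0.0, 1.0]] [[0.788, 0.405, -0.465, 1.12], [0.616, -0.515, 0.596, -0.579], [0.002, -0.756, -0.655, 0.798], [0.0, 0.0, 0.0, 1.0]]
```

View pics/top0.png

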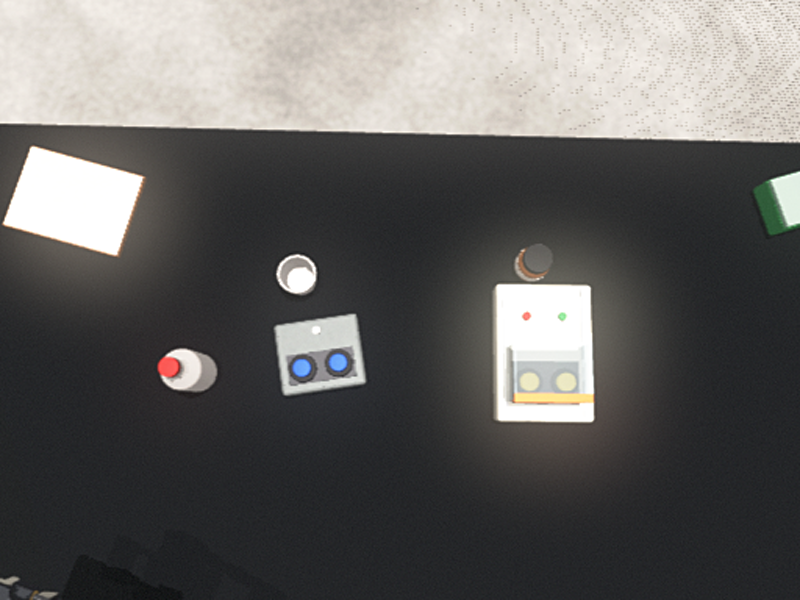

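View pics/scene0.png

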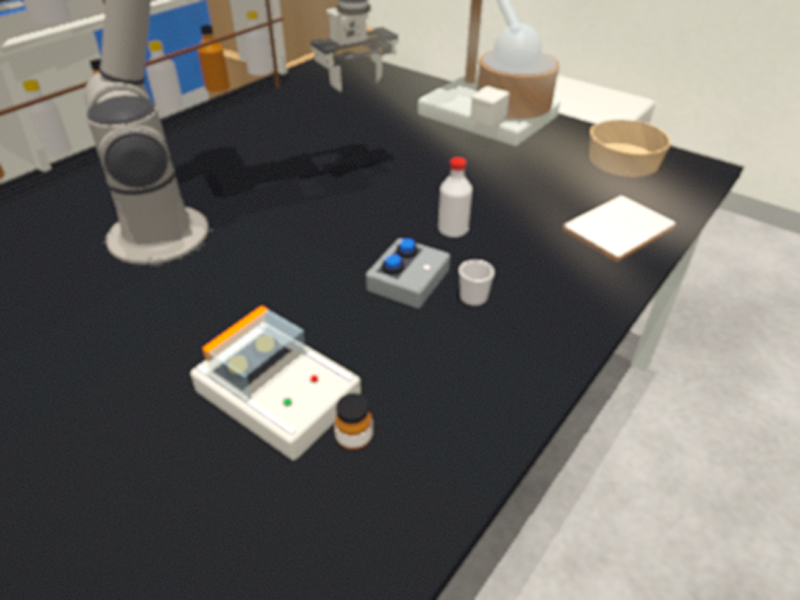

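The top view shows the station at (494–594, 285–421), with the yellow caps at (529,381) and (566,382) and the orange strip from (513,398) to (593,398). The blue panel is at (320,355), the bottle at (187,370), the beaker at (297,274) and the jar at (534,262). The scene view agrees and shows the guard closed.

```bash
cat > h.py <<'E'
import numpy as np
def ray(c,uv,z):
    d=c['T'][:3,:3]@np.linalg.inv(c['mtx'])@[*uv,1]; o=c['T'][:3,3]
    return (o+d*(z-o[2])/d[2])[:2]
E
python3 - <<'E'
from h import *
import cv2
for n,pts in(('top',dict(L=(529,381,.074),R=(566,382,.074),c1=(494,285,.05),c2=(591,285,.05),c3=(594,421,.05),c4=(495,421,.05),o1=(513,398,.108),o2=(593,398,.108),bot=(169,367,.17),jar=(538,260,.075),bk=(297,274,.065),B=(302,368,.069),B2=(338,362,.069))),('scene',dict(L=(265,344,.074),R=(237,365,.074)))):
    c=np.load(n+'.npz')
    for k,(u,v,z) in pts.items(): print(n,k,ray(c,((u+.5)*.64-.5,(v+.5)*.64-.5),z).round(4))
E
```

```text
top L [ 0.5001 -0.1306]
top R [ 0.4999 -0.1909]
top c1 [ 0.6614 -0.0765]
top c2 [ 0.6653 -0.2408]
top c3 [ 0.4379 -0.2424]
top c4 [ 0.4343 -0.079 ]
top o1 [ 0.4715 -0.0987]
top o2 [ 0.4743 -0.2249]
top bot [0.5047 0.4252]
top jar [ 0.7009 -0.146 ]
top bk [0.6695 0.2546]
top B [0.5131 0.2395]
top B2 [0.5243 0.1811]
scene L [ 0.5057 -0.1397]
scene R [ 0.5057 -0.1996]
```

Emit:
jog_arm(targets=[40, -5, 0, 0, 0, 4, 80, -25, 0, 0, 0, 8, 115, -55, 0, 0, 0, 12, 145, -85, 0, 0, 0, 16, 170, -118, 0, 0, 0, 18.6], grip=0.45)

```text
time_s: 0.52
tool_pos: [0.3342, 0.3845, 0.2261]
orientation: [-0.002, 1.0, -0.0, -0.0]
wrist_force: [-0.3, 0.6, -0.3]
width: 0.0629
```

Emit:
jog_arm(targets=[25, -33, 0, 0, 0, 0.8, 40, -71, 0, 0, 0, 0.8, 50, -111, 0, 0, 0, 0.8, 60, -151, 0, 0, 0, 0.8, 63, -192, 0, 0, 0, 0.8])

```text
time_s: 0.93
tool_pos: [0.3964, 0.1917, 0.2264]
orientation: [-0.007, 1.0, -0.0, 0.0]
wrist_force: [0.4, -0.7, 0.5]
width: 0.0413
```

Emit:
jog_arm(targets=[0, -41, 0, 0, 0, 0, 0, -82, 0, 0, 0, 0, 0, -123, 0, 0, 0, 0, 0, -164, 0, 0, 0, 0, 0, -205, 0, 0, 0, 0])

```text
time_s: 1.35
tool_pos: [0.395, -0.0131, 0.2267]
orientation: [-0.007, 1.0, 0.0, 0.0]
wrist_force: [1.2, 0.5, -0.1]
width: 0.0415
```

Emit:
jog_arm(targets=[0, -41, 0, 0, 0, 0, 0, -82, 0, 0, 0, 0, 0, -120, 0, 0, 0, 0, 0, -143, 0, 0, 0, 0, 0, -143, 0, 0, 0, 0])

```text
time_s: 1.77
tool_pos: [0.3956, -0.1583, 0.2264]
orientation: [-0.005, 1.0, -0.001, -0.0]
wrist_force: [-0.4, 0.3, 0.3]
width: 0.0413
```

Run:
```python
from station import *
import cv2,numpy as np
for n in('wrist','scene'):
    c=camera(n);np.savez(n,**c);cv2.imwrite(f'pics/{n}1.png',cv2.resize(c['color'][:,:,::-1],(800,600),interpolation=cv2.INTER_CUBIC))
s=observe();print(s['time_s'],s['tool_pos'],s['orientation'],s['width'],s['wrist_force'])
```

```text
1.8667 [ 0.39526321 -0.15469016  0.22629679] [-5.69117366e-03  9.99983541e-01  5.51205463e-04 -4.73812187e-04] 0.04089846726811822 [ 0.6357143  -0.18685805 -0.08266745]
```

View pics/wrist1.png

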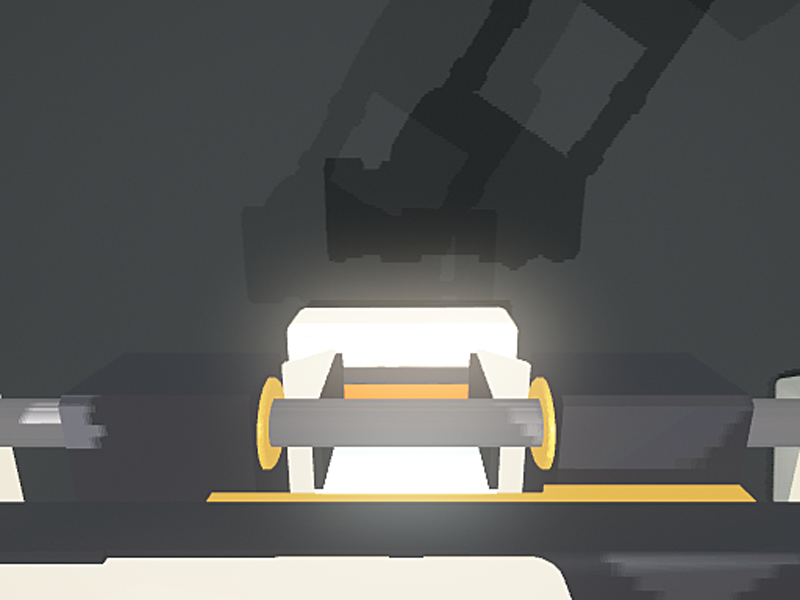

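The wrist view is mostly filled by the gripper, but the orange strip shows at rows 487–500, ahead of the fingers. I'll rely on the top-view estimate, which puts the button midpoint at (0.500, -0.161) with about 1° yaw. Next I'll lower the fingers in front of the plate.

Emit:
jog_arm(targets=[0, 0, -35, 0, 0, 0, 0, -1, -70, 0, 0, 0, 0, -1, -105, 0, 0, 0, 0, -1, -130, 0, 0, 0, 0, -1, -136, 0, 0, 0])

```text
time_s: 2.28
tool_pos: [0.3934, -0.1525, 0.0875]
orientation: [-0.008, 1.0, 0.002, -0.003]
wrist_force: [-0.8, 0.8, 0.4]
width: 0.0412
```

Emit:
jog_arm(targets=[10, 0, 0, 0, 0, 0, 20, 0, 0, 0, 0, 0, 28, 0, 0, 0, 0, 0, 34, 0, 0, 0, 0, 0, 40, 0, 0, 0, 0, 0])

```text
time_s: 2.7
tool_pos: [0.4374, -0.1555, 0.0919]
orientation: [-0.007, 1.0, -0.001, 0.001]
wrist_force: [-0.2, 0.4, 0.6]
width: 0.0414
```

Run:
```python
from station import *
import cv2,numpy as np
c=camera('scene');np.savez('scene2',**c);cv2.imwrite(f'pics/scene2.png',cv2.resize(c['color'][170:320,80:280,::-1],(800,600),interpolation=cv2.INTER_CUBIC))
s=observe();print(s['time_s'],s['tool_pos'],s['orientation'],s['width'],s['wrist_force'])
```

```text
2.75 [ 0.43811697 -0.1557365   0.09183793] [-7.11094348e-03  9.99973262e-01 -6.99688029e-04  1.55576280e-03] 0.04125947895531621 [0.94719086 0.07948884 0.20340621]
```

View pics/scene2.png

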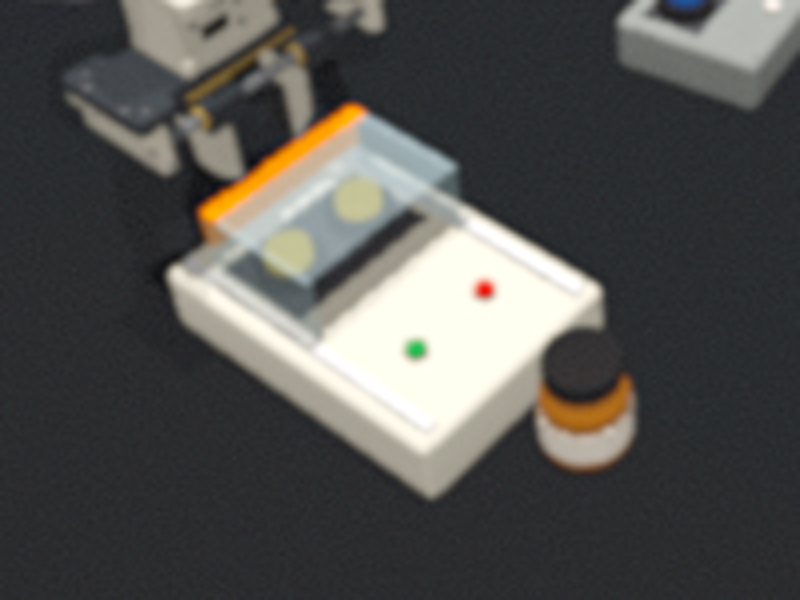

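The crop shows the guard closed with the fingers just in front of the orange plate. The caps are at crop pixels (288,253) and (358,200).

Run:
```python
from h import *
c=np.load('scene2.npz')
for k,(u,v,z) in dict(R=(288,253,.074),L=(358,200,.074),o1=(353,105,.108),o2=(200,210,.108),farR=(430,455,.05),farL=(602,292,.05),nearR=(172,270,.05)).items():
    print(k,ray(c,(80+(u+.5)/4-.5,170+(v+.5)/4-.5),z).round(4))
```

```text
R [ 0.5045 -0.1982]
L [ 0.5042 -0.1393]
o1 [ 0.4654 -0.1014]
o2 [ 0.4639 -0.2253]
farR [ 0.6675 -0.2404]
farL [ 0.6642 -0.0865]
nearR [ 0.4376 -0.2408]
```

Emit:
jog_arm(targets=[5, -1, 0, 0, 0, 0, 10, -2, 0, 0, 0, 0, 15, -2, 0, 0, 0, 0, 20, -2, 0, 0, 0, 0, 25, -2, 0, 0, 0, 0])

```text
time_s: 3.17
tool_pos: [0.4607, -0.1574, 0.0907]
orientation: [-0.007, 1.0, 0.0, -0.0]
wrist_force: [-1.8, 0.2, 1.0]
width: 0.0413
```

Emit:
jog_arm(targets=[6, -1, 0, 0, 0, 0, 12, -2, 0, 0, 0, 0, 18, -2, 0, 0, 0, 0, 24, -2, 0, 0, 0, 0, 30, -2, 0, 0, 0, 0])

```text
time_s: 3.58
tool_pos: [0.4911, -0.1592, 0.0906]
orientation: [-0.007, 1.0, 0.0, -0.0]
wrist_force: [-1.3, 1.3, -0.7]
width: 0.0414
```

Emit:
jog_arm(targets=[6, 0, 0, 0, 0, 0, 12, 0, 0, 0, 0, 0, 18, 0, 0, 0, 0, 0, 24, 0, 0, 0, 0, 0, 30, 0, 0, 0, 0, 0])

```text
time_s: 4.0
tool_pos: [0.5213, -0.1593, 0.0907]
orientation: [-0.007, 1.0, 0.0, -0.0]
wrist_force: [-1.8, 1.0, -0.3]
width: 0.0411
```

Emit:
jog_arm(targets=[2, 0, 0, 0, 0, 0, 4, 0, 0, 0, 0, 0, 6, 0, 0, 0, 0, 0, 8, 0, 0, 0, 0, 0, 10, 0, 0, 0, 0, 0])

```text
time_s: 4.42
tool_pos: [0.5301, -0.1593, 0.0908]
orientation: [-0.007, 1.0, 0.0, -0.001]
wrist_force: [-10.7, -0.3, 8.9]
width: 0.0415
```

The force jumped to about 11 N, so the guard is at its end stop. I'll back off above the caps and take a look.

Emit:
jog_arm(targets=[-8, 0, 0, 0, 0, 0, -16, -1, 0, 0, 0, 0, -24, -2, 0, 0, 0, 0, -32, -3, 0, 0, 0, 0, -32, -3, 0, 0, 0, 0])

```text
time_s: 4.83
tool_pos: [0.4969, -0.1624, 0.0908]
orientation: [-0.007, 1.0, 0.0, -0.0]
wrist_force: [0.2, 0.1, 0.2]
width: 0.0412
```

Run:
```python
from station import *
import cv2,numpy as np
c=camera('scene');a=cv2.resize(c['color'][185:285,100:233,::-1],(600,450),interpolation=cv2.INTER_CUBIC)
c=camera('top');b=cv2.resize(c['color'][170:290,300:400,::-1],(200,240),interpolation=cv2.INTER_CUBIC)
o=np.zeros((450,800,3),np.uint8);o[:,:600]=a;o[:240,600:]=b;cv2.imwrite('pics/look3.png',o)
s=observe();print(s['time_s'],s['tool_pos'],s['orientation'],s['width'],s['wrist_force'])
```

```text
4.9333 [ 0.49852961 -0.16260073  0.09103902] [-6.54302426e-03  9.99978526e-01 -7.71051547e-05  3.59779295e-04] 0.041487828994865104 [-0.18447829 -0.44702724  0.97751328]
```

View pics/look3.png

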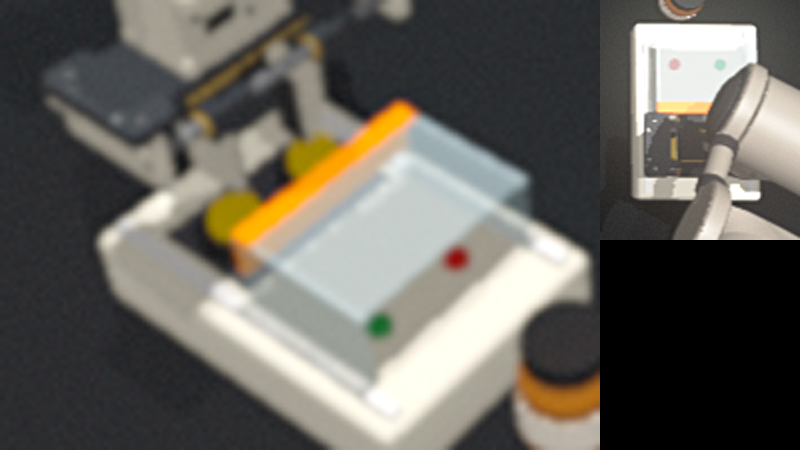

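The guard is fully back. Both caps are clear at (235,218) and (312,157), with the fingertips just above them. I'll check the offset by projection.

Run:
```python
from h import *
c=np.load('scene2.npz');s=600/133
for k,(u,v,z) in dict(R=(235,218,.074),L=(312,157,.074),o1=(405,103,.108),o2=(236,240,.108)).items():
    print(k,ray(c,(100+(u+.5)/s-.5,185+(v+.5)/4.5-.5),z).round(4))
Ti=np.linalg.inv(c['T'])
for y in(-.1325,-.1925):
  for z in(.074,.091):
    p=c['mtx']@(Ti@[.4985,y,z,1])[:3];p=p[:2]/p[2];print(y,z,((p[0]+.5-100)*s,(p[1]+.5-185)*4.5))
```

```text
R [ 0.5051 -0.1985]
L [ 0.5031 -0.1395]
o1 [ 0.5413 -0.0983]
o2 [ 0.5464 -0.2265]
-0.1325 0.074 (np.float64(316.0251287166684), np.float64(147.18597233691614))
-0.1325 0.091 (np.float64(311.9843677917239), np.float64(125.86802025314492))
-0.1925 0.074 (np.float64(235.7874000986255), np.float64(206.88617930000953))
-0.1925 0.091 (np.float64(230.68984849792895), np.float64(185.46778342370447))
```

The two views put the caps within about 5 mm of the fingertips, so I'll nudge to the middle of the estimates and press.

Emit:
jog_arm(targets=[2, -1, -4, 0, 0, 0, 2, -1, -8, 0, 0, 0, 2, -1, -12, 0, 0, 0, 2, -1, -16, 0, 0, 0, 2, -1, -20, 0, 0, 0])

```text
time_s: 5.35
tool_pos: [0.5008, -0.1632, 0.0704]
orientation: [-0.007, 1.0, 0.0, -0.0]
wrist_force: [-1.9, 0.2, 7.3]
width: 0.0415
```

Emit:
jog_arm(targets=[0, 0, -2, 0, 0, 0, 0, 0, -3, 0, 0, 0, 0, 0, -4, 0, 0, 0, 0, 0, -5, 0, 0, 0, 0, 0, -5, 0, 0, 0])

```text
time_s: 5.77
tool_pos: [0.5008, -0.1633, 0.0663]
orientation: [-0.007, 1.0, -0.0, 0.0]
wrist_force: [-2.2, 0.6, 10.0]
width: 0.0411
```

Emit:
jog_arm(targets=[0, 0, -1, 0, 0, 0, 0, 0, -1.5, 0, 0, 0, 0, 0, -1.5, 0, 0, 0, 0, 0, -1.5, 0, 0, 0, 0, 0, -1.5, 0, 0, 0])

```text
time_s: 6.18
tool_pos: [0.5008, -0.1633, 0.0661]
orientation: [-0.007, 1.0, -0.0, 0.001]
wrist_force: [-6.1, 2.6, 19.8]
width: 0.0409
```

Run:
```python
from station import *
import cv2,numpy as np
c=camera('scene');cv2.imwrite('pics/press.png',cv2.resize(c['color'][185:285,100:233,::-1],(600,450),interpolation=cv2.INTER_CUBIC))
s=observe();print(s['time_s'],s['tool_pos'],s['moment'],s['wrist_force'])
```

```text
6.2333 [ 0.50086622 -0.16327788  0.06608766] [0.50322951 1.05468045 0.01449728] [-5.09946791  2.5581058  19.2822942 ]
```

View pics/press.png

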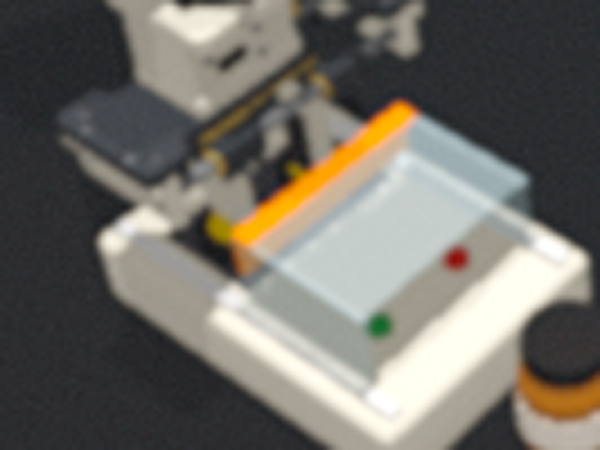

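The tips rest on both caps, whose edges show at (218,228) and (293,170). The force rose to 20 N at z = 0.066, so both are against their stops. I'll hold here.

Emit:
jog_arm(targets=[0, 0, 0, 0, 0, 0, 0, 0, 0, 0, 0, 0, 0, 0, 0, 0, 0, 0, 0, 0, 0, 0, 0, 0, 0, 0, 0, 0, 0, 0])

```text
time_s: 6.65
tool_pos: [0.5008, -0.1633, 0.0661]
orientation: [-0.007, 1.0, -0.0, 0.001]
wrist_force: [-6.3, 2.5, 20.1]
width: 0.0414
```

Emit:
jog_arm(targets=[0, 0, 0, 0, 0, 0, 0, 0, 0, 0, 0, 0, 0, 0, 0, 0, 0, 0, 0, 0, 0, 0, 0, 0, 0, 0, 0, 0, 0, 0])

```text
time_s: 7.07
tool_pos: [0.5008, -0.1633, 0.0661]
orientation: [-0.007, 1.0, -0.0, 0.001]
wrist_force: [-5.2, 3.2, 20.0]
width: 0.0414
```

Emit:
jog_arm(targets=[0, 0, 0, 0, 0, 0, 0, 0, 0, 0, 0, 0, 0, 0, 0, 0, 0, 0, 0, 0, 0, 0, 0, 0, 0, 0, 0, 0, 0, 0])

```text
time_s: 7.48
tool_pos: [0.5008, -0.1633, 0.0661]
orientation: [-0.007, 1.0, -0.0, 0.001]
wrist_force: [-5.7, 2.8, 20.7]
width: 0.0411
```

Emit:
jog_arm(targets=[0, 0, 0, 0, 0, 0, 0, 0, 0, 0, 0, 0, 0, 0, 0, 0, 0, 0, 0, 0, 0, 0, 0, 0, 0, 0, 0, 0, 0, 0])

```text
time_s: 7.9
tool_pos: [0.5008, -0.1633, 0.0661]
orientation: [-0.007, 1.0, -0.0, 0.001]
wrist_force: [-4.6, 3.0, 20.5]
width: 0.0414
```

Emit:
jog_arm(targets=[0, 0, 0, 0, 0, 0, 0, 0, 0, 0, 0, 0, 0, 0, 0, 0, 0, 0, 0, 0, 0, 0, 0, 0, 0, 0, 0, 0, 0, 0])

```text
time_s: 8.32
tool_pos: [0.5009, -0.1633, 0.0661]
orientation: [-0.007, 1.0, -0.0, 0.001]
wrist_force: [-6.0, 2.8, 20.2]
width: 0.0411
```

Emit:
jog_arm(targets=[0, 0, 0, 0, 0, 0, 0, 0, 0, 0, 0, 0, 0, 0, 0, 0, 0, 0, 0, 0, 0, 0, 0, 0, 0, 0, 0, 0, 0, 0])

```text
time_s: 8.73
tool_pos: [0.5008, -0.1633, 0.0661]
orientation: [-0.007, 1.0, -0.0, 0.001]
wrist_force: [-6.6, 3.0, 19.6]
width: 0.0412
```

Emit:
jog_arm(targets=[0, 0, 0, 0, 0, 0, 0, 0, 0, 0, 0, 0, 0, 0, 0, 0, 0, 0, 0, 0, 0, 0, 0, 0, 0, 0, 0, 0, 0, 0])

```text
time_s: 9.15
tool_pos: [0.5009, -0.1633, 0.0661]
orientation: [-0.007, 1.0, -0.0, 0.001]
wrist_force: [-5.5, 2.3, 19.8]
width: 0.0415
```

Emit:
jog_arm(targets=[0, 0, 0, 0, 0, 0, 0, 0, 0, 0, 0, 0, 0, 0, 0, 0, 0, 0, 0, 0, 0, 0, 0, 0, 0, 0, 0, 0, 0, 0])

```text
time_s: 9.57
tool_pos: [0.5008, -0.1633, 0.0661]
orientation: [-0.007, 1.0, -0.0, 0.001]
wrist_force: [-5.4, 2.1, 19.6]
width: 0.0413
```

Emit:
jog_arm(targets=[0, 0, 0, 0, 0, 0, 0, 0, 0, 0, 0, 0, 0, 0, 0, 0, 0, 0, 0, 0, 0, 0, 0, 0, 0, 0, 0, 0, 0, 0])

```text
time_s: 9.98
tool_pos: [0.5009, -0.1633, 0.0661]
orientation: [-0.007, 1.0, -0.0, 0.001]
wrist_force: [-5.6, 3.6, 19.5]
width: 0.0413
```

Emit:
jog_arm(targets=[0, 0, 0, 0, 0, 0, 0, 0, 0, 0, 0, 0, 0, 0, 0, 0, 0, 0, 0, 0, 0, 0, 0, 0, 0, 0, 0, 0, 0, 0])

```text
time_s: 10.4
tool_pos: [0.5009, -0.1633, 0.0661]
orientation: [-0.007, 1.0, -0.0, 0.001]
wrist_force: [-5.0, 2.7, 18.6]
width: 0.0411
```

Held for over 4 s. Next I'll lift straight up, then retreat.

Emit:
jog_arm(targets=[0, 0, 4, 0, 0, 0, 0, 0, 10, 0, 0, 0, 0, 0, 18, 0, 0, 0, 0, 0, 30, 0, 0, 0, -5, 0, 45, 0, 0, 0])

```text
time_s: 10.82
tool_pos: [0.4957, -0.1631, 0.109]
orientation: [-0.007, 1.0, 0.0, -0.001]
wrist_force: [0.1, -0.2, 0.3]
width: 0.0412
```

Emit:
jog_arm(targets=[-20, 0, 25, 0, 0, 0, -45, 0, 50, 0, 0, 0, -70, 0, 75, 0, 0, 0, -85, 0, 90, 0, 0, 0, -85, 0, 90, 0, 0, 0])

```text
time_s: 11.23
tool_pos: [0.4098, -0.1638, 0.2022]
orientation: [-0.007, 1.0, -0.001, 0.002]
wrist_force: [1.0, -0.8, -0.7]
width: 0.0413
```

Run:
```python
from station import *
import cv2,numpy as np
c=camera('scene');cv2.imwrite('pics/end.png',cv2.resize(c['color'][80:320,80:380,::-1],(750,600),interpolation=cv2.INTER_CUBIC))
s=observe();print(s['time_s'],s['tool_pos'],s['wrist_force'])
```

```text
11.2833 [ 0.41069825 -0.16375964  0.20071329] [ 0.59092181 -0.52716305 -0.14438772]
```

View pics/end.png

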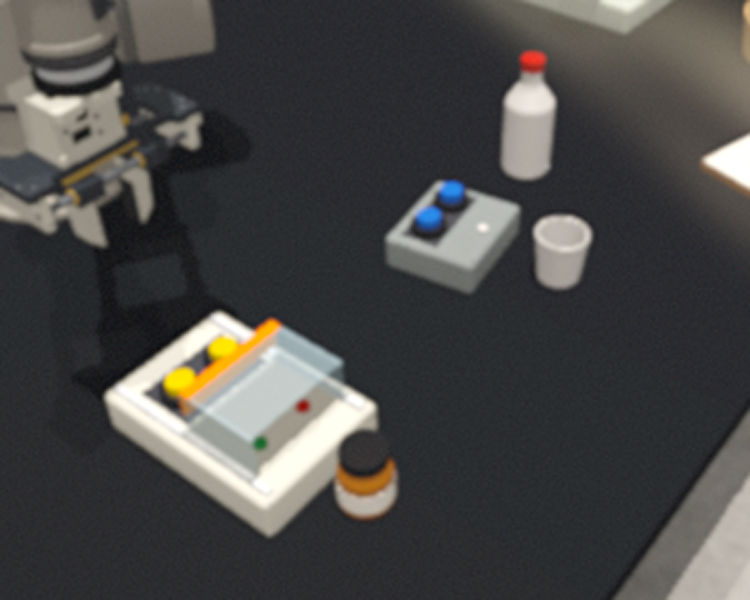

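The guard is open, both yellow caps are up at (180,382) and (222,349), and the bottle, jar and beaker are in place. The arm is clear, so I'm handing in.

```bash
python3 -c "
from station import *
print(finish_job())"
```

```text
the job is handed in; nothing more can be done
None
```

The interlock reset is done and handed in at about 11.3 s. There was no verdict from the system, so what follows is from my own checks.

- **Guard:** I pushed the orange plate back with the fingertips until the force rose to about 11 N, which I took as the end stop. The guard stayed open in every picture after that.
- **Buttons:** I pressed both yellow buttons together, one fingertip on each, to about 20 N. The tool stopped at 66 mm above the bench, which is where fully pressed caps should be. Both stayed down from about 5.8 s to 10.4 s, then I lifted straight up.
- **Last picture:** the guard is open, both yellow caps are up, and the blue buttons look untouched. The bottle, jar and beaker stand upright where they were. The wrist force was about zero with the arm clear.

**Disagreements:** the top and scene cameras differed by about 5 to 8 mm on where the caps were. I aimed between them, which was close enough for 30 mm caps. The wrist camera was mostly blocked by the gripper, so I did not use it for measuring.

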